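# Add a tray to the button counter and clip it to the fence

### The job

Stand the slim jar upright in the tray's empty compartment, then slide the tray across the counter, without lifting it, until its long side is flush against the aluminium fence and lies wholly within the fence's ends. Then squeeze the spring clip off its stand and fit it down over the tray wall and the fence together, so that it sits well down, upright, and grips both. Leave everything else on the counter as it is.

Things in the scene. Friction and masses are not known exactly. Their poses are not given: they have to be found in the camera images.
- fence: Fixed aluminium fence on the counter: an upright plate 300 long (its x), 5 thick, 45 high, with a 5 high foot and two end gussets behind it. Origin at the counter, at mid-length, on the face that looks toward the tray; that face is the plane y = 0, the tray comes from the -y side, the plate fills y 0 to 5. z up.
- tray: Loose black display tray, 200 (its x) x 130 (its y) x 45 high, 0.4 kg, walls 5 thick, floor 4 thick, two crossing dividers only 18 high making four compartments of about 94 x 58. Origin at the centre of its underside. Three compartments hold flat buttons; the one at -x, -y is empty. Its +y wall faces the fence.
- tray_edge (a point): middle of the top outer edge of the tray's long +y wall, the one that goes against the fence (axes as the tray)
- tray_empty (a point): centre of the inner floor of the tray's empty compartment, 4 above the tray's underside
- jar: Slim clear jar with aluminium cap, 38 across, 80 high, 0.11 kg, standing between tray and fence. Origin at the centre of its underside.
- stand: Fixed wooden clip stand: base 120 x 70 x 12 with an upright plate 90 long (its x), 10 thick, top 50 above the counter. Origin at the counter under the plate's centre.
- clip: Steel spring clip, 0.075 kg, 28 wide (its x, along the edge it grips), sitting on the stand's plate. Origin: centre of the underside of its saddle, which rests on top of an edge; y is across the gripped edge, z up. Two jaws hang 24 below the origin, two rubber-faced handles rise to 52 above it. Let go, the spring shuts the jaws with about 6 N.
- clip_grip (a point): Point midway between the clip's two handles, 38 above its origin, where to take them (axes as the clip). Squeeze along y: the outer faces are about 40 apart here (45 at the top) while it grips 10 mm, and 26 apart and parallel when fully squeezed (about 10 N, then a hard stop); the jaws are then about 22 apart at their tips.
- bowls: Bystander: two nested red plastic bowls, 116 across, 64 high. Origin under its centre.
- big_jar: Bystander: wide clear jar with aluminium cap, 72 across, 110 high (not the slim one). Origin under its centre.
- spool: Bystander: small white spool, 42 across, 36 high. Origin under its centre.
- carton: Bystander: small cardboard box 70 x 50 x 30. Origin under its centre.
- scoop: Bystander: metal spoon lying on the counter. Origin under its centre.
- driver: Bystander: small screwdriver lying on the counter, 150 long. Origin under its centre.
- calculator: Bystander: grey desk calculator 130 x 80 x 14. Origin under its centre.
Mind the look-alikes: they are no part of the job. Leave any pink or red look-alike of the jar alone.

How it is judged (in metres and radians):
On the way, in this order (a step that is already met when the one before it is completed fails the run):
1. the jar stands released in the tray's empty compartment (x of jar in the frame of tray_empty between -0.029 and 0.029 m and y of jar in the frame of tray_empty between -0.013 and 0.013 m and z of jar in the frame of tray_empty between -0.004 and 0.005 m and angle between jar's own z axis and vertical below 0.1 rad and contact force between the fingers and jar below 0.1 N and linear speed of jar below 0.03 m/s), for 0.2 s.
2. the tray's long side is flush against the fence, with the jar still in it (x of jar in the frame of tray_empty between -0.029 and 0.029 m and y of jar in the frame of tray_empty between -0.013 and 0.013 m and z of jar in the frame of tray_empty between -0.004 and 0.005 m and angle between jar's own z axis and vertical below 0.1 rad and y of tray_edge in the frame of fence between -0.005 and 0.003 m and x of tray_edge in the frame of fence between -0.05 and 0.05 m and angle between the x axis of tray and the x axis of fence, either way round below 0.04 rad and angle between tray's own z axis and vertical below 0.05 rad), for 0.2 s.
3. the clip is off its stand (distance between clip and stand above 0.1 m), for 0.1 s.
At the end, for the whole second after the job is handed in: Jar upright in the empty compartment; tray wall within 5 mm of the fence face, parallel within 0.04 rad, within 50 mm of centred; clip straddling wall and fence (touches both, centre within 6 mm of their joint, saddle within 10 mm of their tops, upright, 15 mm in from the tray ends); all at rest (all of step 2 and y of clip in the frame of fence between -0.006 and 0.006 m and z of clip in the frame of fence between 0.04 and 0.055 m and x of clip in the frame of tray_edge between -0.085 and 0.085 m and angle between clip's own z axis and vertical below 0.2 rad and contact force between clip and tray above 0.5 N and contact force between clip and fence above 0.5 N and linear speed of each of clip, tray, jar below 0.02 m/s).
It fails at once if the tray is lifted off the counter or tipped (height (world z) of tray above 0.02 m or angle between tray's own z axis and vertical above 0.2 rad).
It fails at once if the jar is tipped over (angle between jar's own z axis and vertical above 0.7 rad).
It fails at once if a bystander is moved by more than 40 mm (distance of any of bowls, big_jar, spool, carton, scoop, driver, calculator from where it was at the start of the episode above 0.04 m).
It also fails if it takes over 64 s, if anything falls off the work surface, if the arm or the gripper's body presses on something with over 40 N, if the wrist force passes 120 N, or if a joint passes its speed limit or range.

### The arm

A 7-joint arm with a two-finger parallel gripper is mounted at the origin on the work surface. World frame = base frame: x ahead of the robot, y to its left, z up, the work surface at z = 0. Lengths are in mm, angles in rad, forces in N, time in s.
With the tool pointing down it reaches from about 425 to 875 mm from the base axis. Payload 8.4 kg.
Tool frame: the origin (TCP) lies at the very end of the fingers, on their centre line; the grasp point (between the pads) lies 19 mm behind it; z points along the fingers, y is the line along which they close (so a half turn about z gives the same grasp; the last joint's range is limited). The gripper opens to 85 mm and grips with 20 to 120 N. Pads are 22 mm wide; open, the fingers measure 114 mm over their backs; the gripper's body (76 mm by 85 mm) begins 54 mm behind the grasp point. The pads swing forward as they close: fully open they stand 13 mm farther back than shut.
Start: joints at [-1.385, 0.333, 0.04, 1.465, -0.013, 1.343, -0.059], TCP at [182.629, 623.787, 231.308] pointing down, gripper open.
Joint ranges: [-2.58, 2.58], [-0.38, 2.09], [-1.3, 1.39], [0.25, 2.4], [-1.5, 4.64], [0.08, 2.09], [-2.65, 2.65]. Speed limits (rad/s): [2.22, 2.22, 2.79, 2.79, 3.14, 3.14, 3.14].

### API

Orientations are given as [roll, pitch, yaw] about the fixed x, y, z axes, in that order (R = Rz(yaw) Ry(pitch) Rx(roll)).
In Python, from plant import * gives the robot as it stands.
- The arm moves only by the tool jog_arm, never from a script. Its arguments are lists of equal length, an entry for each row: "slide": the shift along the tool's x, y, z each as a share of 7.5 cm, from -1 to 1, a list of three; "dr": the turn, a rotation vector about the tool's x, y, z each as a share of 180 degrees, from -1 to 1, a list of three; "fingers": the closure, from 0 (fully open) to 1 (shut). In form: {"slide": [[dx, dy, dz], ...], "dr": [[rx, ry, rz], ...], "fingers": [fingers, ...]}. A call has 1 to 12 rows; each row shifts and turns the commanded pose from where the row before left it, along the tool's axes as they then stand; what a row does not reach is not made up. A row lasts 1/8 s, in which the tool goes at most 62.5 mm and 10.7 degrees, less where a joint would pass 70% of its speed; a pose out of reach is approached as far as the arm can. A call with a number of a shift or a turn outside -1 to 1 is refused whole. A call with a gripper value outside its range is refused whole. The fingers move at their own pace and stop on an object; "force" is the grip in N (left out, the last holds). Time passes only in rows, so rows that do not move let the fingers close. It gives the time, the measured TCP pose, the force, the opening and the grip force at its end, in the units of the state.
- get_state(): the state, without advancing time (a new reading comes with each control period).
- capture(name): name is "scene" or "side" or "wrist"; returns a dict with "color" (480x640x3 uint8, blue, green, red), "vertical_fov" (degrees; the focal length in pixels is half the picture's height over the tangent of half this angle, whatever the lens; pixels are square), "cx", "cy" (the principal point, pixels), "R" (3x3) and "t" (3): a world point X has camera coordinates R X + t. Camera axes: x right, y down, z forward; pixel columns grow to the right and rows downward; lengths in mm; the calibration is good to about 2 mm. A picture is of the moment at which its call begins. There is no depth.
- close_job(): hands the job in; it is judged then, once.
The state is a dict: "clock": time; "qpos": joint angles; "joint_vel": joint speeds; "joint_efforts": joint torques, N m; "ee_pos": TCP position; "eef_rot": TCP orientation; "force": force on the tool from outside, world axes, zero at the start; "ft_torque": the same for the moment, N m; "gripper_width": opening from 0.0 (shut) to 1.0 (fully open); "grasp_force": force on a finger pad.
Only numpy, scipy, OpenCV 4.12 (cv2) and the standard library are available. Lean on these libraries where they do the work, as an engineer would, in place of code of your own. Each camera call takes 0.05 s, during which the arm holds its last target. There are 200 camera calls.

## Working session

There is one attempt and no reset: what is moved stays moved. The work goes in short steps, Python scripts to look and compute and a tool call to move; the robot and the scene stay as the last step left them, time stands still between calls to the robot, and variables do not carry over. Pictures are saved under pics/ and viewed, at most 10 in all, crops included, and the job is handed in when it is done.

Besides the shell and the picture viewer there is one more tool, called after "Emit:" as a command line: name --argument value ..., lists and objects as JSON in quotes. jog_arm: Moves the arm, as the interface text tells. Its arguments: {"type":"object","properties":{"slide":{"type":"array","items":{"type":"array","items":{"type":"number"}}},"dr":{"type":"array","items":{"type":"array","items":{"type":"number"}}},"fingers":{"type":"array","items":{"type":"number"}},"force":{"type":"number"}},"required":["slide","dr","fingers"]}

```bash
mkdir -p pics; ls; python3 - <<'E'
from plant import *
import cv2,json
s=get_state();print(s)
for n in ["scene","side"]:
    c=capture(n);cv2.imwrite(f"pics/{n}0.png",c["color"]);print(n,c["vertical_fov"],c["cx"],c["cy"],c["R"],c["t"])
E
```

```text
pics
{'clock': 0.0, 'qpos': array([-1.38517258,  0.33389743,  0.03986842,  1.4662773 , -0.0134105 ,
        1.34332328, -0.05851779]), 'joint_vel': array([ 0.00012859,  0.00121646,  0.000251  ,  0.00144286,  0.00232821,
        0.00067291, -0.00086759]), 'joint_efforts': array([ 1.15884352e-03, -6.58568716e+01,  1.36600345e+00, -4.05545247e+01,
        1.68628630e-02,  1.32852345e-02, -2.13410388e-06]), 'ee_pos': array([182.53244574, 623.35701196, 230.42696315]), 'eef_rot': array([-3.13995624e+00,  9.87226273e-05,  2.85673661e+00]), 'force': array([-0.20606238, -0.39263473,  0.22267494]), 'ft_torque': array([-0.01726987,  0.02032294, -0.03748665]), 'grasp_force': 0.0, 'gripper_width': 1.0028367901789899}
scene 50.44048928241205 317.0592443388587 233.64122733079213 [[-0.60811484  0.7937986   0.0089508 ]
 [ 0.47573598  0.37343271 -0.79638137]
 [-0.63550894 -0.48003312 -0.60472853]] [ 390.15004174 -185.37029294 1870.48111376]
side 44.51195009644231 321.78625864373225 234.6923545825918 [[ 0.96138441 -0.27518253 -0.00382033]
 [-0.14058505 -0.47912301 -0.86641617]
 [ 0.23659219  0.83349608 -0.49930794]] [-569.15440814  150.07810963 1282.38737463]
```

View pics/scene0.png

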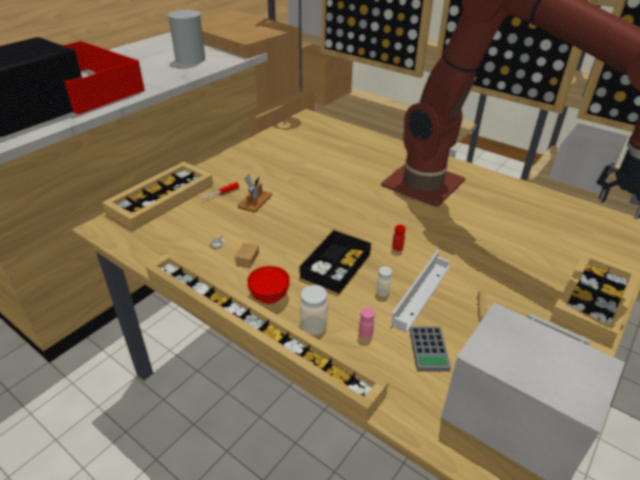

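View pics/side0.png

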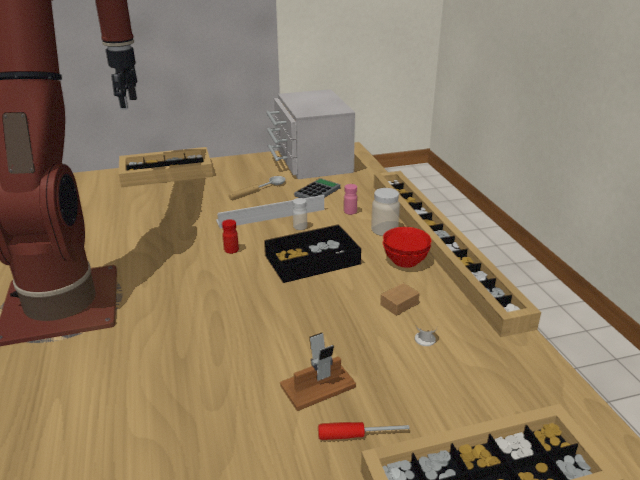

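The slim clear jar is at scene (384,281) / side (300,215). Look-alikes are the red jar (399,238), the pink jar (367,324) and the big jar (314,310). The tray is at (336,260), the fence runs (398,325)–(443,258), and the clip stand is at (255,195).

```bash
cat > h.py <<'E'
import numpy as np, cv2, pickle
from plant import *
def K(c):
    f=240/np.tan(np.radians(c["vertical_fov"]/2)); return f
def ray(c,u,v):
    d=np.array([(u-c["cx"])/K(c),(v-c["cy"])/K(c),1.]); R=np.array(c["R"]);t=np.array(c["t"])
    return -R.T@t, R.T@d
def onz(c,u,v,z):
    o,d=ray(c,u,v); return o+d*(z-o[2])/d[2]
def proj(c,X):
    p=np.array(c["R"])@np.array(X,float)+np.array(c["t"]); return np.array([c["cx"]+K(c)*p[0]/p[2],c["cy"]+K(c)*p[1]/p[2]])
def tri(c1,p1,c2,p2):
    A=[];b=[]
    for c,p in((c1,p1),(c2,p2)):
        o,d=ray(c,*p);d/=np.linalg.norm(d);P=np.eye(3)-np.outer(d,d);A.append(P);b.append(P@o)
    A=np.vstack(A);b=np.hstack(b);x=np.linalg.lstsq(A,b,rcond=None)[0];return x,np.linalg.norm(A@x-b)
def save(c,n): pickle.dump(c,open(n+".pkl","wb"))
def load(n): return pickle.load(open(n+".pkl","rb"))
E
python3 - <<'E'
from h import *
a=capture("scene");b=capture("side");save(a,"scene");save(b,"side")
s=b["color"][170:290,205:365];cv2.imwrite("pics/c1.png",cv2.resize(s,(800,600),interpolation=cv2.INTER_CUBIC))
s=a["color"][220:340,295:455];cv2.imwrite("pics/c2.png",cv2.resize(s,(800,600),interpolation=cv2.INTER_CUBIC))
s1=cv2.resize(b["color"][325:415,270:370],(500,450),interpolation=cv2.INTER_CUBIC);s2=cv2.resize(a["color"][165:225,230:280],(300,360),interpolation=cv2.INTER_CUBIC)
m=np.zeros((450,800,3),np.uint8);m[:,:500]=s1;m[:360,500:]=s2;cv2.imwrite("pics/c3.png",m)
for n,p,q in [("jar cap",(384,269),(300,201)),("clip",(252,185),(320,345))]: print(n,tri(a,p,b,q))
E
```

```text
jar cap (array([583.99282133, 179.87735056,  80.97782427]), np.float64(1.1652691118013734))
clip (array([ 484.07054612, -387.75211246,   81.78556321]), np.float64(8.952760583503228))
```

View pics/c1.png

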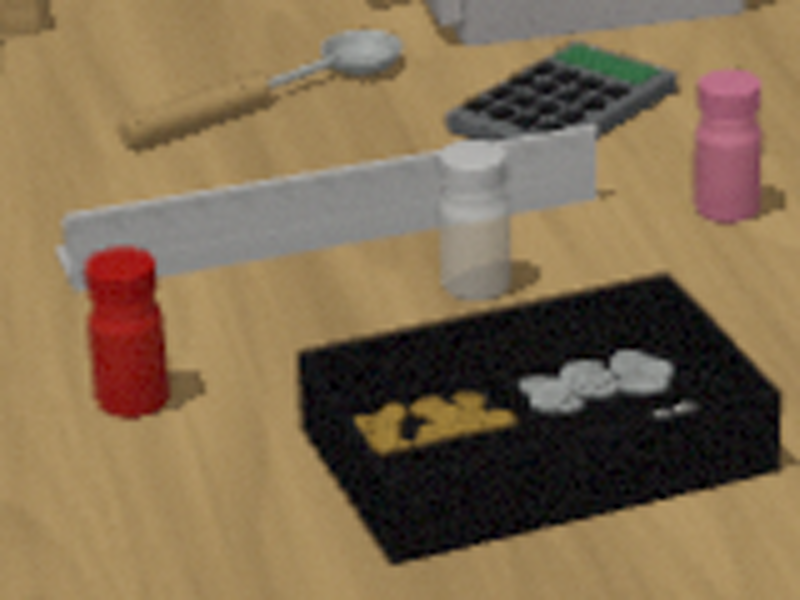

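View pics/c2.png

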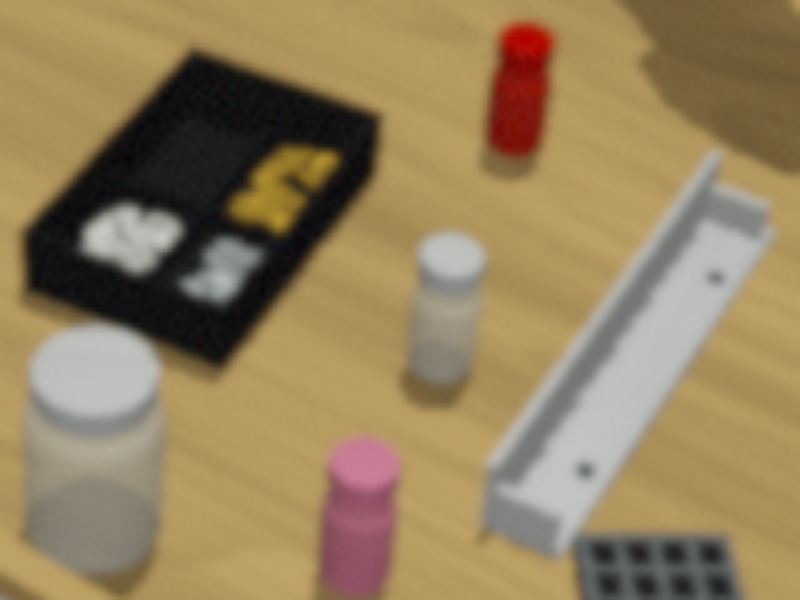

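View pics/c3.png

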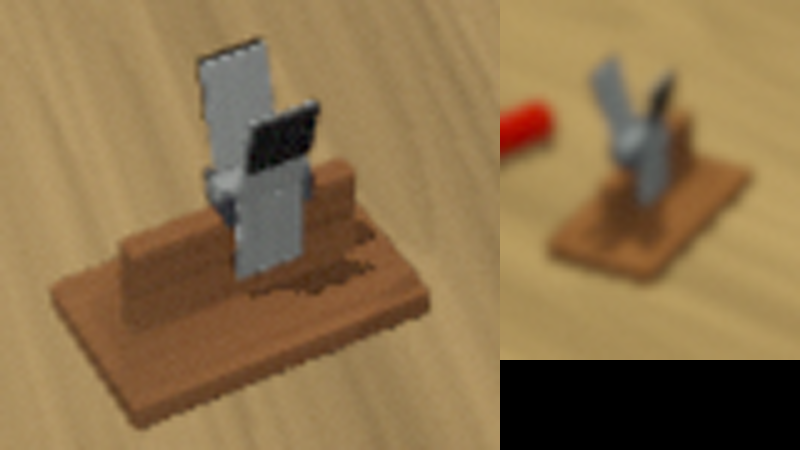

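The crops show these pixels:
- **c1:** tray top corners at (301,352), (668,276), (779,392). Fence top from (65,215) to (598,127). Jar cap top at (474,157).
- **c2:** tray corners at (193,50), (380,118), (28,238), with the empty compartment at (205,160). Fence top from (718,150) to (490,465). Jar cap at (452,252).
- **c3:** clip handle tops at (234,52) and (283,113). Stand base corners at (52,292), (140,415), (430,292).

The slim clear jar is confirmed.

```bash
python3 - <<'E'
from h import *
a=load("scene");b=load("side")
S=lambda x,y:(205+x/5-.4,170+y/5-.4)
C=lambda x,y:(295+x/5-.4,220+y/5-.4)
P=lambda x,y:(270+x/5-.4,325+y/5-.4)
Q=lambda x,y:(230+(x-500)/6-.4,165+y/6-.4)
np.set_printoptions(precision=1,suppress=True)
print("tray side B,C,D top",[onz(b,*S(*p),45) for p in((301,352),(668,276),(779,392))],"bot",[onz(b,*S(*p),0) for p in((395,562),(779,467),(305,430))])
print("tray scene A,B,D",[onz(a,*C(*p),45) for p in((193,50),(380,118),(28,238))],"Cbot",onz(a,*C(218,378),0))
print("fence side",[onz(b,*S(*p),45) for p in((65,215),(598,127))],onz(b,*S(598,200),0))
print("fence scene",[onz(a,*C(*p),45) for p in((718,150),(490,465))])
print("jar",onz(b,*S(474,157),80),onz(a,*C(452,252),80),tri(a,C(452,252),b,S(474,157)))
print("stand base top side",[onz(b,*P(*p),12) for p in((52,292),(137,412),(430,292))], "scene",[onz(a,*Q(*p),12) for p in((548,242),(752,175),(658,270))])
print("plate top side",[onz(b,*P(*p),50) for p in((122,243),(352,172),(340,160))])
print("clip tops side",[onz(b,*P(*p),102) for p in((200,62),(268,42),(248,122),(318,105))])
E
```

```text
tray side B,C,D top [array([467.4,  67.8,  45. ]), array([661.5,  90.3,  45. ]), array([678.1, -33.1,  45. ])] bot [array([484.5, -56.2,   0. ]), array([680.8, -29.5,   0. ]), array([467.1,  68.3,   0. ])]
tray scene A,B,D [array([484.7, -58.3,  45. ]), array([470.7,  68.6,  45. ]), array([683.5, -27.6,  45. ])] Cbot [670.2  95.1  -0. ]
fence side [array([375.2, 243.8,  45. ]), array([675.2, 265.5,  45. ])] [674.6 263.7   0. ]
fence scene [array([374.1, 240.8,  45. ]), array([675.4, 265.7,  45. ])]
jar [583.3 181.   80. ] [583.8 183.7  80. ] (array([583.5, 183.2,  79.2]), np.float64(0.6361680235522992))
stand base top side [array([ 404.4, -382.9,   12. ]), array([ 420. , -446.9,   12. ]), array([ 534.7, -420.7,   12. ])] scene [array([ 535.4, -420.3,   12. ]), array([ 412. , -376.3,   12. ]), array([ 517.6, -352.6,   12. ])]
plate top side [array([ 425.9, -405.2,   50. ]), array([ 513.7, -393. ,   50. ]), array([ 511.4, -385.8,   50. ])]
clip tops side [array([ 461.6, -379.6,  102. ]), array([ 487.4, -375.8,  102. ]), array([ 469.2, -414.5,  102. ]), array([ 494.6, -412.8,  102. ])]
```

```bash
cat >> h.py <<'E'
from scipy.spatial.transform import Rotation as Ro
def go(p,yaw):
    """total slide shares (in present tool axes) and turn shares to reach tool-down pose"""
    s=get_state();R=Ro.from_euler("xyz",s["eef_rot"]);T=Ro.from_euler("xyz",[np.pi,0,yaw])
    d=np.array(p)-s["ee_pos"];print("t",round(s["clock"],2),"d",d.round(1),"slide",(R.inv().apply(d)/75).round(3),"slide in target axes",(T.inv().apply(d)/75).round(3),"dr",((R.inv()*T).as_rotvec()/np.pi).round(4))
E
python3 - <<'E'
from h import *
b=load("side");S=lambda x,y:(205+x/5-.4,170+y/5-.4)
for n,p in dict(red=(130,402),pink=(728,208)).items(): print(n,onz(b,*S(*p),0))
print("big",onz(b,386,228,0),"bowl",onz(b,407,258,0))
go([583.5,182.5,150],np.pi/2+.1)
E
```

```text
red [387.82114764 119.16842329   0.        ]
pink [ 7.42181114e+02  2.33640690e+02 -1.13686838e-13]
big [803.48555058 114.82495192   0.        ] bowl [797.82279655 -40.11951127   0.        ]
t 0.2 d [ 401.  -441.   -80.8] slide [-6.783 -4.141  1.082] slide in target axes [-6.385  4.733  1.077] dr [-3.000e-04  2.000e-04  3.775e-01]
```

Emit:
jog_arm --slide '[[-0.565,-0.345,0],[-0.565,-0.345,0],[-0.565,-0.345,0],[-0.565,-0.345,0],[-0.565,-0.345,0],[-0.565,-0.345,0],[-0.565,-0.345,0],[-0.565,-0.345,0],[-0.565,-0.345,0],[-0.565,-0.345,0],[-0.565,-0.345,0],[-0.565,-0.345,0]]' --dr '[[0,0,0],[0,0,0],[0,0,0],[0,0,0],[0,0,0],[0,0,0],[0,0,0],[0,0,0],[0,0,0],[0,0,0],[0,0,0],[0,0,0]]' --fingers '[0,0,0,0,0,0,0,0,0,0,0,0]'

```text
clock: 1.7
ee_pos: [584.2, 181.7, 231.3]
eef_rot: [3.142, -0.0, 2.857]
force: [-0.6, 0.2, 0.9]
gripper_width: 1.002
grasp_force: 0.0
```

Emit:
jog_arm --slide '[[0,0,0],[0,0,0],[0,0,0],[0,0,0],[0,0,0],[0,0,0.1],[0,0,0.2],[0,0,0.2],[0,0,0.2],[0,0,0.2],[0,0,0.2],[0,0,0]]' --dr '[[0,0,0.0378],[0,0,0.0378],[0,0,0.0378],[0,0,0.0378],[0,0,0.0378],[0,0,0.0378],[0,0,0.0378],[0,0,0.0378],[0,0,0.0378],[0,0,0.0378],[0,0,0],[0,0,0]]' --fingers '[0,0,0,0,0,0,0,0,0,0,0,0]' --force 30

```text
clock: 3.2
ee_pos: [582.6, 182.8, 147.5]
eef_rot: [-3.139, 0.001, 1.672]
force: [0.7, -0.4, -0.3]
gripper_width: 0.998
grasp_force: 0.0
```

```bash
python3 - <<'E'
from h import *
go([583.5,182.5,45],np.pi/2+.1)
w=capture("wrist");save(w,"w1");cv2.imwrite("pics/w1.png",w["color"])
for n,X in dict(jar=(583.5,182.5,80),edgeL=(469,68,45),edgeR=(665,92,45),fenceR=(675,265.6,45)).items(): print(n,proj(w,X).round(0))
E
```

```text
t 3.2 d [   0.9   -0.3 -102.5] slide [-0.004  0.015  1.367] slide in target axes [-0.005  0.012  1.367] dr [-0.0007  0.0003  0.0004]
jar [321. 260.]
edgeL [145. 379.]
edgeR [421. 375.]
fenceR [489. 124.]
```

View pics/w1.png

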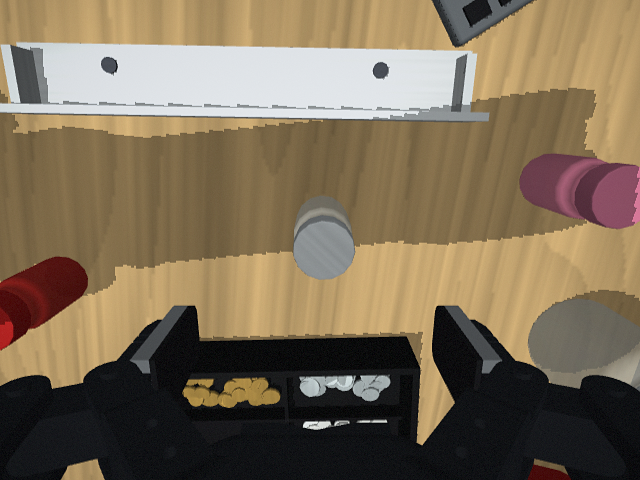

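The wrist view shows the jar cap at (324,248), 12 px above the prediction. The fence's right top is at (489,117) and the tray's +y top edge is near (418,371).

```bash
python3 - <<'E'
from h import *
w=load("w1")
print("jar",onz(w,324,248,80),"fence top front R/L",onz(w,489,120,45),onz(w,0,111,45),"tray C",onz(w,418,371,45), "cam",ray(w,0,0)[0])
print("jar base",onz(w,322,215,0))
E
```

```text
jar [584.4279813 189.5666492  80.       ] fence top front R/L [674.76323152 267.65638221  45.        ] [386.93217101 243.50118603  45.        ] tray C [662.39937242  94.98378744  45.        ] cam [573.9477923  252.87960709 289.77238954]
jar base [584.17073241 190.9410962    0.        ]
```

Emit:
jog_arm --slide '[[0.045,0.02,0.2],[0,0,0.3],[0,0,0.3],[0,0,0.3],[0,0,0.25],[0,0,0],[0,0,0],[0,0,0],[0,0,0],[0,0,0],[0,0,0],[0,0,0]]' --dr '[[0,0,0],[0,0,0],[0,0,0],[0,0,0],[0,0,0],[0,0,0],[0,0,0],[0,0,0],[0,0,0],[0,0,0],[0,0,0],[0,0,0]]' --fingers '[0,0,0,0,0,0,1,1,1,1,1,1]' --force 30

```text
clock: 4.75
ee_pos: [585.3, 186.7, 48.5]
eef_rot: [3.14, -0.001, 1.669]
force: [0.5, 0.3, 6.1]
gripper_width: 0.401
grasp_force: 29.0
```

```bash
python3 - <<'E'
from h import *
s=get_state();print(s["gripper_width"],s["grasp_force"],s["force"])
go([530.5,-18.5,140],np.pi/2+.13)
E
```

```text
0.40095024046061783 29.03567766188644 [0.53104842 0.25070335 6.05624376]
t 4.75 d [ -54.8 -205.2   91.5] slide [-2.65  -0.994 -1.224] slide in target axes [-2.618 -1.079 -1.22 ] dr [ 0.0005 -0.0002 -0.01  ]
```

Emit:
jog_arm --slide '[[0,0,-0.15],[0,0,-0.3],[0,0,-0.4],[0,0,-0.37],[-0.2,-0.1,0],[-0.4,-0.15,0],[-0.45,-0.17,0],[-0.45,-0.17,0],[-0.45,-0.17,0],[-0.4,-0.15,0],[-0.28,-0.09,0],[0,0,0]]' --dr '[[0,0,0],[0,0,0],[0,0,0],[0,0,0],[0,0,0],[0,0,0],[0,0,0],[0,0,0],[0,0,0],[0,0,0],[0,0,0],[0,0,-0.01]]' --fingers '[1,1,1,1,1,1,1,1,1,1,1,1]'

```text
clock: 6.25
ee_pos: [528.6, -19.1, 138.8]
eef_rot: [-3.141, 0.0, 1.699]
force: [0.4, 0.9, -2.0]
gripper_width: 0.404
grasp_force: 28.9
```

```bash
python3 - <<'E'
from h import *
s=get_state();print(s["gripper_width"],s["grasp_force"],s["ee_pos"],s["eef_rot"])
go([530.5,-17.5,53],np.pi/2+.13)
b=capture("side");a=capture("scene");save(a,"a2");save(b,"b2")
m=np.zeros((560,800,3),np.uint8)
m[:,:400]=cv2.resize(b["color"][170:310,240:340],(400,560),interpolation=cv2.INTER_CUBIC)
m[:,400:]=cv2.resize(a["color"][180:320,290:390],(400,560),interpolation=cv2.INTER_CUBIC)
cv2.imwrite("pics/m2.png",m)
E
```

```text
0.40422944878427985 28.884087939513847 [528.59601588 -19.06988713 138.80203828] [-3.14097472e+00  4.61120914e-05  1.69904887e+00]
t 6.25 d [  1.9   1.6 -85.8] slide [0.018 0.029 1.144] slide in target axes [0.017 0.028 1.144] dr [-0.0002  0.     -0.0006]
```

View pics/m2.png

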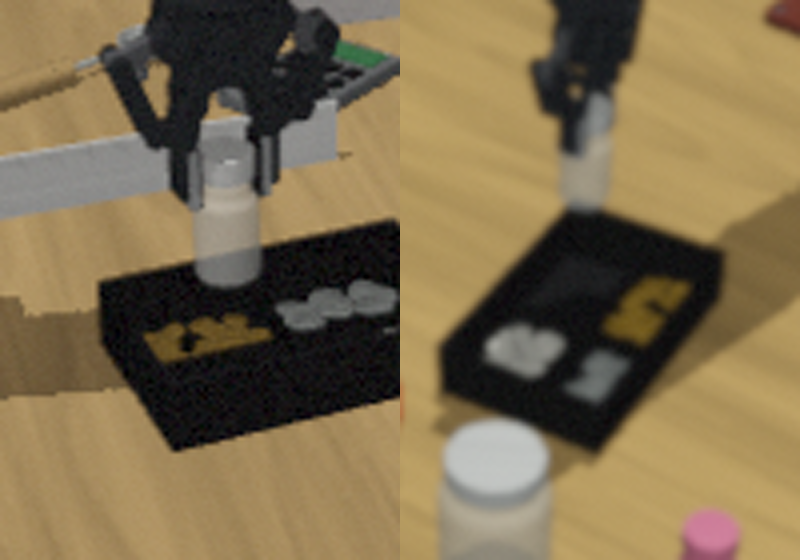

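The jar hangs upright, with its base centre at m2 (228,270) in the side crop and (583,193) in the scene crop.

```bash
python3 - <<'E'
from h import *
a=load("a2");b=load("b2")
print(tri(a,(290+183/4-.4,180+196/4-.4),b,(240+228/4-.4,170+270/4-.4)))
print([onz(b,240+p[0]/4-.4,170+p[1]/4-.4,4) for p in((228,270),)])
for n,p in dict(A=(583,206),B=(722,250),D=(440,345)).items(): print(n,onz(a,290+(p[0]-400)/4-.4,180+p[1]/4-.4,45))
E
```

```text
(array([527.3392744 , -20.24378574,  91.91499072]), np.float64(1.2948250599500046))
[array([560.87973646, 128.40236412,   4.        ])]
A [486.83137384 -48.6348112   45.        ]
B [467.1570338   64.58905821  45.        ]
D [680.10470689 -32.57051878  45.        ]
```

Emit:
jog_arm --slide '[[0.02,0.03,0.1],[0,0,0.25],[0,0,0.3],[0,0,0.2],[0,0,0.12],[0,0,0.08],[0,0,0.06],[0,0,0.03],[0,0,0],[0,0,0]]' --dr '[[0,0,0],[0,0,0],[0,0,0],[0,0,0],[0,0,0],[0,0,0],[0,0,0],[0,0,0],[0,0,0],[0,0,0]]' --fingers '[1,1,1,1,1,1,1,1,1,1]'

```text
clock: 7.6
ee_pos: [531.5, -15.5, 53.9]
eef_rot: [3.141, -0.0, 1.701]
force: [-0.1, 0.1, -0.0]
gripper_width: 0.4
grasp_force: 28.9
```

Emit:
jog_arm --slide '[[0,0,0.02],[0,0,0.015],[0,0,0]]' --dr '[[0,0,0],[0,0,0],[0,0,0]]' --fingers '[1,1,1]'

```text
clock: 7.98
ee_pos: [532.2, -15.5, 52.2]
eef_rot: [3.14, -0.0, 1.701]
force: [-3.4, 0.8, 12.7]
gripper_width: 0.4
grasp_force: 30.8
```

Emit:
jog_arm --slide '[[0,0,0],[0,0,0],[0,0,0],[0,0,0],[0,0,-0.2],[0,0,-0.4],[0,0,-0.4],[0,0,-0.3],[0,0,0]]' --dr '[[0,0,0],[0,0,0],[0,0,0],[0,0,0],[0,0,0],[0,0,0],[0,0,0],[0,0,0],[0,0,0]]' --fingers '[0,0,0,0,0,0,0,0,0]'

```text
clock: 9.1
ee_pos: [532.7, -15.5, 150.9]
eef_rot: [3.138, -0.001, 1.701]
force: [-0.6, 0.0, -0.5]
gripper_width: 1.002
grasp_force: 0.0
```

```bash
python3 - <<'E'
from h import *
go([602,-82,20],np.pi/2+.13)
a=capture("scene");b=capture("side");save(a,"a3");save(b,"b3")
m=np.zeros((560,800,3),np.uint8)
m[:,:400]=cv2.resize(b["color"][170:310,260:360],(400,560),interpolation=cv2.INTER_CUBIC)
m[:,400:]=cv2.resize(a["color"][180:320,290:390],(400,560),interpolation=cv2.INTER_CUBIC)
cv2.imwrite("pics/m3.png",m)
E
```

```text
t 9.1 d [  69.3  -66.5 -130.9] slide [-1.     0.795  1.748] slide in target axes [-0.999  0.802  1.746] dr [ 0.0013 -0.0002 -0.0001]
```

View pics/m3.png

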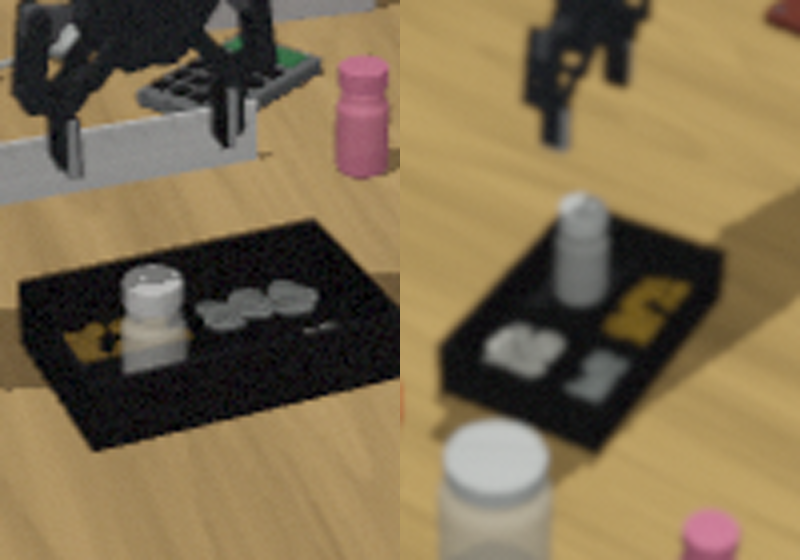

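The jar stands in the empty compartment, with its cap at (153,280) and base at (155,365) in the side crop. Next is the pushing pose behind the tray's -y wall.

Emit:
jog_arm --slide '[[-0.2,0.15,0],[-0.4,0.3,0],[-0.4,0.35,0],[0,0,0.2],[0,0,0.4],[0,0,0.5],[0,0,0.4],[0,0,0.3],[0,0,0]]' --dr '[[0,0,0],[0,0,0],[0,0,0],[0,0,0],[0,0,0],[0,0,0],[0,0,0],[0,0,0],[0,0,0]]' --fingers '[0,0,0,0,0,0,0,0,0]'

```text
clock: 10.32
ee_pos: [598.0, -81.4, 10.9]
eef_rot: [-3.136, -0.001, 1.701]
force: [0.2, 0.7, 0.1]
gripper_width: 1.002
grasp_force: 0.0
```

```bash
python3 - <<'E'
from h import *
go([602,-75,14],np.pi/2+.13)
u=np.array([.997,.08]);n=np.array([-.08,.997]);F=np.array([525,254.5])
c=F+u*22-n*65
# tool pose when tray flush: local (15,-65-11)
t=F+u*(22+15)-n*(130+11); go([*t,14],np.pi/2+.08)
E
```

```text
t 10.32 d [4.  6.4 3.1] slide [ 0.078  0.064 -0.042] slide in target axes [ 0.078  0.064 -0.041] dr [-0.0017 -0.0002  0.    ]
t 10.32 d [-24.8 198.3   3.1] slide [ 2.665  0.015 -0.04 ] slide in target axes [ 2.662 -0.119 -0.041] dr [-0.0017 -0.0001  0.016 ]
```

Emit:
jog_arm --slide '[[0.1,0,0],[0.1,0,0],[0.06,0,0],[0.06,0,0],[0.06,0,0],[0.06,0,0],[0.08,0,0],[0.1,0,0],[0.1,0,0],[0.1,0,0],[0.1,0,0],[0.1,0,0]]' --dr '[[0,0,0],[0,0,0],[0,0,0],[0,0,0],[0,0,0],[0,0,0],[0,0,0],[0,0,0],[0,0,0],[0,0,0],[0,0,0],[0,0,0]]' --fingers '[0,0,0,0,0,0,0,0,0,0,0,0]'

```text
clock: 11.82
ee_pos: [590.8, -7.0, 13.7]
eef_rot: [3.141, 0.001, 1.7]
force: [0.8, -5.2, 1.8]
gripper_width: 1.003
grasp_force: 2.6
```

Emit:
jog_arm --slide '[[0.1,0,0],[0.1,0,0],[0.1,0,0],[0.1,0,0],[0.1,0,0],[0.1,0,0],[0.1,0,0],[0.1,0,0],[0.1,0,0],[0.1,0,0],[0.1,0,0],[0,0,0]]' --dr '[[0,0,0],[0,0,0],[0,0,0],[0,0,0],[0,0,0],[0,0,0],[0,0,0],[0,0,0.004],[0,0,0.004],[0,0,0.004],[0,0,0.004],[0,0,0]]' --fingers '[0,0,0,0,0,0,0,0,0,0,0,0]'

```text
clock: 13.32
ee_pos: [580.5, 75.9, 13.6]
eef_rot: [3.142, 0.0, 1.65]
force: [0.4, -2.4, 2.4]
gripper_width: 1.003
grasp_force: 0.9
```

```bash
python3 - <<'E'
from h import *
F=np.array([525,254.5]);u=np.array([.997,.08]);n=np.array([-.08,.997])
t=F+u*(22+15)-n*(130+11); go([*t,11],np.pi/2+.08)
a=capture("scene");b=capture("side");save(a,"a4");save(b,"b4")
# dark tray mask in side image
def quad(c,name):
    g=c["color"].max(2);m=(g<45).astype(np.uint8);m=cv2.morphologyEx(m,cv2.MORPH_CLOSE,np.ones((5,5)))
    k,l,st,ce=cv2.connectedComponentsWithStats(m)
    for i in range(1,k):
        if st[i,4]>700:
            cn=cv2.findContours((l==i).astype(np.uint8),0,2)[0][0];h=cv2.approxPolyDP(cv2.convexHull(cn),2,True)[:,0]
            print(name,ce[i].round(),st[i,4],h.tolist(),[onz(c,*p,45)[:2].round() .tolist()for p in h])
quad(a,"scene");quad(b,"side")
E
```

```text
t 13.32 d [-7.3 41.  -2.6] slide [ 0.553 -0.054  0.034] slide in target axes [ 0.553 -0.054  0.034] dr [ 0.      0.     -0.0001]
scene [374.  27.] 3279 [[450, 48], [448, 51], [393, 63], [333, 49], [326, 37], [327, 7], [333, 0], [411, 0], [420, 7]] [[-1383.0, -567.0], [-1324.0, -552.0], [-945.0, -694.0], [-934.0, -1091.0], [-1096.0, -1262.0], [-1694.0, -1698.0], [-1896.0, -1790.0], [-2281.0, -1327.0], [-2132.0, -1169.0]]
scene [523.  45.] 6441 [[584, 0], [555, 96], [542, 101], [440, 82], [432, 78], [491, 0]] [[-3152.0, -280.0], [-1028.0, 147.0], [-928.0, 118.0], [-849.0, -365.0], [-874.0, -422.0], [-2681.0, -846.0]]
scene [622.  73.] 2571 [[626, 4], [639, 5], [639, 125], [595, 114], [591, 103]] [[-3226.0, 8.0], [-3256.0, 92.0], [-928.0, 531.0], [-929.0, 352.0], [-1048.0, 305.0]]
scene [34. 83.] 5844 [[72, 50], [79, 75], [71, 111], [0, 135], [0, 47], [41, 39]] [[20.0, -2236.0], [220.0, -1848.0], [492.0, -1478.0], [798.0, -1487.0], [248.0, -2602.0], [21.0, -2566.0]]
scene [368. 269.] 2446 [[342, 225], [365, 227], [411, 260], [409, 272], [380, 310], [340, 292], [337, 259]] [[448.0, -51.0
[... 465 characters left out ...]
[758.0, 917.0], [781.0, 1061.0], [844.0, 1197.0]]
side [299. 221.] 3530 [[320, 175], [335, 202], [338, 239], [265, 253], [252, 230], [251, 216], [295, 176]] [[701.0, 400.0], [691.0, 215.0], [640.0, 22.0], [456.0, 8.0], [446.0, 125.0], [457.0, 200.0], [627.0, 414.0]]
side [ 53. 210.] 2011 [[64, 185], [76, 198], [75, 217], [62, 232], [43, 235], [29, 222], [30, 203], [44, 187], [52, 184]] [[-32.0, 543.0], [8.0, 442.0], [14.0, 324.0], [-11.0, 249.0], [-55.0, 247.0], [-98.0, 329.0], [-111.0, 445.0], [-86.0, 545.0], [-66.0, 560.0]]
side [512. 462.] 3011 [[577, 444], [567, 479], [436, 479], [452, 444], [526, 426]] [[805.0, -669.0], [752.0, -718.0], [572.0, -666.0], [622.0, -616.0], [750.0, -617.0]]
```

Emit:
jog_arm --slide '[[0.05,0,0],[0.07,-0.006,0],[0.07,-0.006,0],[0.07,-0.006,0],[0.06,-0.006,0],[0.05,0,0],[0.04,0,0],[0.03,0,0],[0.03,0,0],[0.02,0,0],[0.02,0,0]]' --dr '[[0,0,0],[0,0,0],[0,0,0],[0,0,0],[0,0,0],[0,0,0],[0,0,0],[0,0,0],[0,0,0],[0,0,0],[0,0,0]]' --fingers '[0,0,0,0,0,0,0,0,0,0,0]'

```text
clock: 14.8
ee_pos: [575.8, 112.6, 13.5]
eef_rot: [-3.142, 0.001, 1.65]
force: [-0.3, -5.4, 2.3]
gripper_width: 0.999
grasp_force: 2.8
```

Emit:
jog_arm --slide '[[0.02,0,0],[0.02,0,0],[0.02,0,0],[0.02,0,0],[0,0,0]]' --dr '[[0,0,0],[0,0,0],[0,0,0],[0,0,0],[0,0,0]]' --fingers '[0,0,0,0,0]'

```text
clock: 15.42
ee_pos: [575.9, 116.4, 13.5]
eef_rot: [3.141, 0.003, 1.649]
force: [3.7, -11.1, 2.1]
gripper_width: 1.0
grasp_force: 5.8
```

Emit:
jog_arm --slide '[[0.02,0,0],[0.02,0,0],[0.02,0,0],[0,0,0],[0,0,0]]' --dr '[[0,0,0],[0,0,0],[0,0,0],[0,0,0],[0,0,0]]' --fingers '[0,0,0,0,0]'

```text
clock: 16.05
ee_pos: [575.9, 116.5, 13.5]
eef_rot: [3.141, 0.008, 1.647]
force: [3.7, -24.4, 3.3]
gripper_width: 0.999
grasp_force: 12.1
```

Emit:
jog_arm --slide '[[-0.1,0,0],[-0.2,0,0],[-0.3,0,0],[0,0,-0.5],[0,0,-0.7],[0,0,-0.7],[-0.3,0,-0.5],[-0.6,0,0],[-0.6,0,0],[-0.6,0,0],[-0.6,0,0],[-0.6,0,0]]' --dr '[[0,0,0],[0,0,0],[0,0,0],[0,0,0],[0,0,0],[0,0,0],[0,0,0],[0,0,0],[0,0,0],[0,0,0],[0,0,0],[0,0,0]]' --fingers '[0,0,0,0,0,0,0,0,0,0,0,0]'

```text
clock: 17.55
ee_pos: [598.0, -168.5, 193.4]
eef_rot: [3.141, -0.001, 1.651]
force: [0.7, -0.5, 0.4]
gripper_width: 0.998
grasp_force: 0.0
```

```bash
python3 - <<'E'
from h import *
go([478,-396,210],.23)
print(get_state()["qpos"].round(2))
E
```

```text
t 17.55 d [-120.  -227.5   16.6] slide [-2.895 -1.839 -0.225] slide in target axes [-2.25   2.589 -0.221] dr [-2.000e-04 -3.000e-04  4.524e-01]
[-0.42  0.37  0.8   1.62 -0.28  1.27  0.51]
```

Emit:
jog_arm --slide '[[-0.3,-0.19,-0.04],[-0.48,-0.3,-0.04],[-0.55,-0.35,-0.05],[-0.55,-0.35,-0.05],[-0.55,-0.35,-0.04],[-0.46,-0.3,0]]' --dr '[[0,0,0],[0,0,0],[0,0,0],[0,0,0],[0,0,0],[0,0,0]]' --fingers '[0,0,0,0,0,0]'

```text
clock: 18.3
ee_pos: [476.7, -396.0, 210.3]
eef_rot: [3.141, -0.0, 1.65]
force: [0.0, 0.8, 0.5]
gripper_width: 1.0
grasp_force: 0.0
```

Emit:
jog_arm --slide '[[0,0,0],[0,0,0],[0,0,0],[0,0,0],[0,0,0],[0,0,0],[0,0,0],[0,0,0],[0,0,0],[0,0,0],[0,0,0],[0,0,0]]' --dr '[[0,0,0.038],[0,0,0.038],[0,0,0.038],[0,0,0.038],[0,0,0.038],[0,0,0.038],[0,0,0.038],[0,0,0.038],[0,0,0.038],[0,0,0.038],[0,0,0.038],[0,0,0.034]]' --fingers '[0,0,0,0,0,0,0,0,0,0,0,0]'

```text
clock: 19.8
ee_pos: [477.9, -394.1, 209.7]
eef_rot: [-3.141, -0.001, 0.228]
force: [-0.1, 0.5, 0.4]
gripper_width: 1.0
grasp_force: 0.0
```

```bash
python3 - <<'E'
from h import *
go([478,-396,210],.23)
w=capture("wrist");save(w,"w5");cv2.imwrite("pics/w5.png",cv2.resize(w["color"],(800,600),interpolation=cv2.INTER_CUBIC))
print(proj(w,(478,-396,102)),proj(w,(470,-400,50)),ray(w,0,0)[0])
a=capture("scene");b=capture("side");save(a,"a5");save(b,"b5")
E
```

```text
t 19.8 d [ 0.1 -1.9  0.3] slide [-0.004  0.024 -0.004] slide in target axes [-0.004  0.024 -0.004] dr [-0.0003 -0.0002 -0.0008]
[320.03844132 236.21654406] [322.07133267 229.44151437] [ 544.13540823 -378.1804448   352.049599  ]
```

View pics/w5.png

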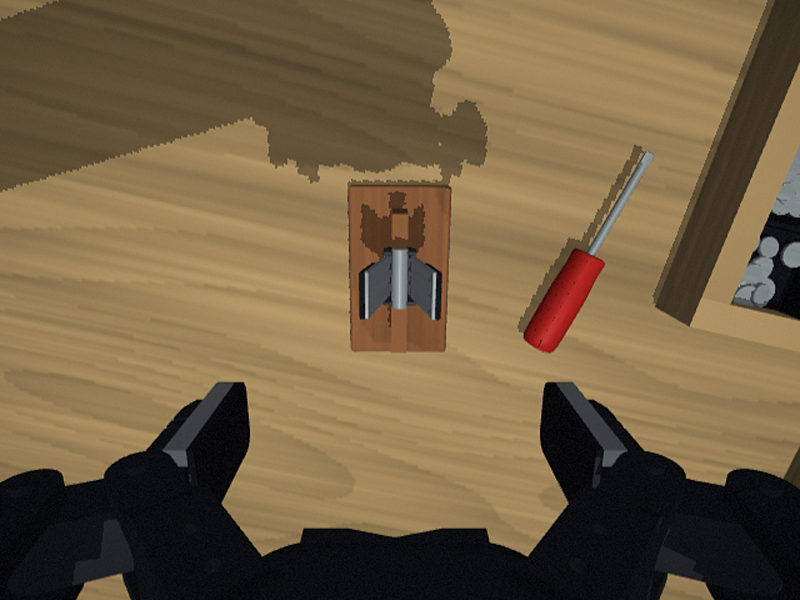

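The clip sits centred in the wrist view. Its handle outer faces are at x=360 and 441 and its rows run 272–320, which matches (478,-396). The stand plate is parallel to the tool x axis. Descend and squeeze.

Emit:
jog_arm --slide '[[0,0.024,0.2],[0,0,0.4],[0,0,0.5],[0,0,0.4],[0,0,0.25],[0,0,0.13],[0,0,0],[0,0,0]]' --dr '[[0,0,0],[0,0,0],[0,0,0],[0,0,0],[0,0,0],[0,0,0],[0,0,0],[0,0,0]]' --fingers '[0,0,0,0,0,0,0,0]'

```text
clock: 20.95
ee_pos: [478.6, -396.8, 69.9]
eef_rot: [3.14, -0.001, 0.231]
force: [0.4, 0.1, -0.2]
gripper_width: 1.002
grasp_force: 0.0
```

Emit:
jog_arm --slide '[[0,0,0],[0,0,0],[0,0,0],[0,0,0],[0,0,0],[0,0,0],[0,0,0],[0,0,0]]' --dr '[[0,0,0],[0,0,0],[0,0,0],[0,0,0],[0,0,0],[0,0,0],[0,0,0],[0,0,0]]' --fingers '[1,1,1,1,1,1,1,1]' --force 40

```text
clock: 21.95
ee_pos: [478.7, -396.9, 70.3]
eef_rot: [3.14, -0.001, 0.23]
force: [-0.8, 1.1, 9.9]
gripper_width: 0.254
grasp_force: 40.8
```

Emit:
jog_arm --slide '[[0,0,-0.05],[0,0,-0.1],[0,0,-0.2],[0,0,-0.3],[0,0,-0.4],[0,0,-0.4],[0,0,-0.4],[0,0,0]]' --dr '[[0,0,0],[0,0,0],[0,0,0],[0,0,0],[0,0,0],[0,0,0],[0,0,0],[0,0,0]]' --fingers '[1,1,1,1,1,1,1,1]'

```text
clock: 22.95
ee_pos: [478.8, -397.6, 211.3]
eef_rot: [3.138, -0.003, 0.23]
force: [-0.8, -0.3, -1.4]
gripper_width: 0.253
grasp_force: 39.9
```

```bash
python3 - <<'E'
from h import *
s=get_state();print(s["ee_pos"],s["gripper_width"],s["qpos"].round(2))
w=capture("wrist");a=capture("scene");b=capture("side")
for n,c in zip("wab",(w,a,b)): save(c,n+"6")
p=s["ee_pos"];q=proj(b,p).astype(int);r=proj(a,p).astype(int);print(q,r)
m=np.zeros((600,800,3),np.uint8)
m[:300,:400]=cv2.resize(b["color"][q[1]-45:q[1]+30,q[0]-50:q[0]+50],(400,300),interpolation=cv2.INTER_CUBIC)
m[:300,400:]=cv2.resize(a["color"][r[1]-45:r[1]+30,r[0]-50:r[0]+50],(400,300),interpolation=cv2.INTER_CUBIC)
m[300:,:400]=cv2.resize(b["color"][180:270,240:360],(400,300),interpolation=cv2.INTER_CUBIC)
m[300:,400:]=cv2.resize(w["color"][200:440,160:480],(400,300))
cv2.imwrite("pics/m6.png",m)
E
```

```text
[ 478.81737619 -397.55276607  211.27225293] 0.25297647330370093 [-0.23  0.51  1.19  1.61 -0.48  1.35 -0.32]
[321 289] [249 147]
```

View pics/m6.png

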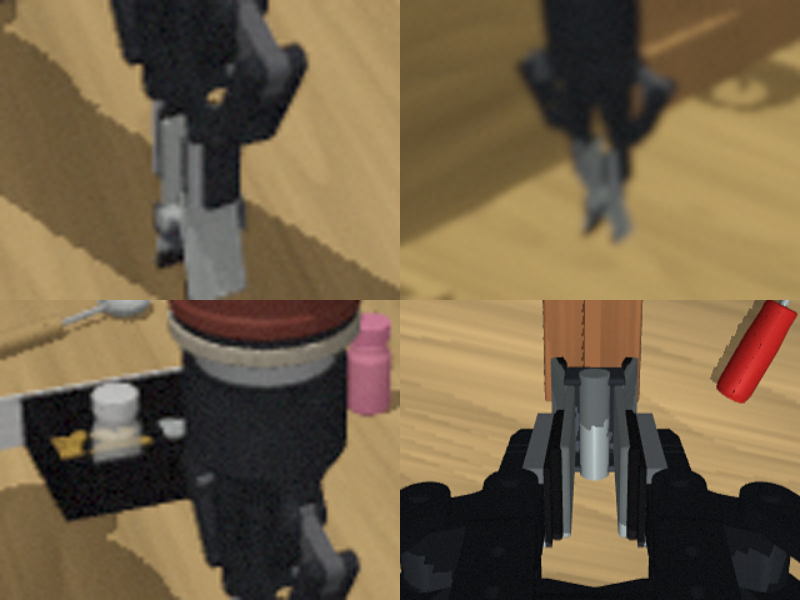

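The clip is held squeezed and upright in the mosaic: top row, jaws open below the fingers. Lower left, the tray sits flush against the fence with the jar standing.

```bash
python3 - <<'E'
from h import *
go([569.8,258,160],.078)
E
```

```text
t 23.1 d [ 91.7 654.  -47.6] slide [ 3.182 -8.209  0.639] slide in target axes [ 1.899 -8.598  0.635] dr [-0.0001 -0.      0.0485]
```

Emit:
jog_arm --slide '[[0.08,-0.2,0],[0.16,-0.42,0],[0.23,-0.6,0],[0.25,-0.64,0],[0.25,-0.64,0],[0.25,-0.64,0],[0.25,-0.64,0],[0.25,-0.64,0],[0.25,-0.64,0],[0.25,-0.64,0],[0.25,-0.64,0],[0.25,-0.64,0]]' --dr '[[0,0,0],[0,0,0],[0,0,0],[0,0,0],[0,0,0],[0,0,0],[0,0,0],[0,0,0],[0,0,0],[0,0,0],[0,0,0],[0,0,0]]' --fingers '[1,1,1,1,1,1,1,1,1,1,1,1]'

```text
clock: 24.6
ee_pos: [556.8, 161.8, 207.0]
eef_rot: [3.142, 0.001, 0.231]
force: [0.3, -0.4, -0.4]
gripper_width: 0.255
grasp_force: 40.0
```

Emit:
jog_arm --slide '[[0.24,-0.6,0],[0.14,-0.4,0],[0.08,-0.22,0],[0,0,0],[0,0,0.1],[0,0,0.15],[0,0,0.15],[0,0,0.15],[0,0,0]]' --dr '[[0,0,0],[0,0,0],[0,0,0],[0,0,0.0245],[0,0,0.024],[0,0,0],[0,0,0],[0,0,0],[0,0,0]]' --fingers '[1,1,1,1,1,1,1,1,1]'

```text
clock: 25.72
ee_pos: [569.4, 256.7, 165.4]
eef_rot: [3.141, 0.001, 0.078]
force: [0.5, -0.6, -0.7]
gripper_width: 0.25
grasp_force: 40.0
```

```bash
python3 - <<'E'
from h import *
go([569.8,258,110],.078)
w=capture("wrist");a=capture("scene");b=capture("side")
for n,c in zip("wab",(w,a,b)): save(c,n+"7");
print(get_state()["gripper_width"],get_state()["qpos"].round(2))
# scan across the fence top in the wrist view at a few x, along fence normal
n=np.array([-.077,.997]);u=np.array([.997,.077]);g=cv2.cvtColor(w["color"],6)
for s in (610,625,640,655):
    r=[]
    for d in range(-14,16,1):
        P=np.r_[u*s+n*(213.3+d),45];q=proj(w,P).round().astype(int);r.append(int(g[q[1],q[0]]) if 0<=q[0]<640 and 0<=q[1]<480 else -1)
    print(s,q,r)
E
```

```text
t 25.73 d [  0.4   1.3 -55.4] slide [ 0.008 -0.017  0.738] slide in target axes [ 0.007 -0.017  0.739] dr [0.0002 0.0005 0.0001]
0.24899115274825817 [-1.33  0.56  1.16  1.65 -0.53  1.29 -1.56]
610 [292 198] [223, 228, 233, 61, 68, 68, 68, 68, 65, 71, 35, 26, 29, 29, 18, 205, 193, 193, 191, 195, 189, 191, 191, 192, 193, 194, 195, 193, 195, 196]
625 [292 175] [225, 232, 208, 25, 21, 68, 66, 67, 68, 25, 24, 26, 24, 24, 18, 208, 198, 196, 194, 194, 193, 193, 193, 191, 195, 196, 196, 195, 195, 197]
640 [292 152] [149, 134, 159, 156, 157, 158, 117, 18, 24, 30, 25, 25, 27, 26, 26, 213, 201, 199, 201, 197, 195, 194, 192, 198, 194, 195, 196, 196, 198, 199]
655 [291 128] [30, 28, 27, 29, 30, 33, 29, 33, 31, 31, 28, 28, 27, 30, 20, 216, 204, 203, 199, 201, 192, 196, 197, 198, 196, 195, 198, 196, 197, 198]
```

The fence face is at offset about 0.5 mm from my estimate at all four sections, and the tray wall sits directly against it. Correct by 1.8 mm and descend.

Emit:
jog_arm --slide '[[0.008,-0.024,0.1],[0,0,0.2],[0,0,0.25],[0,0,0.2],[0,0,0.1],[0,0,0.07],[0,0,0.07],[0,0,0.07],[0,0,0]]' --dr '[[0,0,0],[0,0,0],[0,0,0],[0,0,0],[0,0,0],[0,0,0],[0,0,0],[0,0,0],[0,0,0]]' --fingers '[1,1,1,1,1,1,1,1,1]'

```text
clock: 27.0
ee_pos: [570.2, 258.8, 86.7]
eef_rot: [3.141, 0.0, 0.078]
force: [-0.4, 0.0, -0.9]
gripper_width: 0.252
grasp_force: 40.0
```

Emit:
jog_arm --slide '[[0,0,0.06],[0,0,0.06],[0,0,0.06],[0,0,0.04],[0,0,0.03],[0,0,0.02],[0,0,0]]' --dr '[[0,0,0],[0,0,0],[0,0,0],[0,0,0],[0,0,0],[0,0,0],[0,0,0]]' --fingers '[1,1,1,1,1,1,1]'

```text
clock: 27.88
ee_pos: [570.4, 258.8, 66.6]
eef_rot: [3.142, 0.0, 0.078]
force: [-0.2, 0.5, -0.5]
gripper_width: 0.255
grasp_force: 40.0
```

Emit:
jog_arm --slide '[[0,0,0.015],[0,0,0.015],[0,0,0]]' --dr '[[0,0,0],[0,0,0],[0,0,0]]' --fingers '[1,1,1]'

```text
clock: 28.25
ee_pos: [570.6, 258.8, 65.3]
eef_rot: [-3.141, -0.0, 0.078]
force: [-3.4, -0.6, 8.8]
gripper_width: 0.253
grasp_force: 40.7
```

Seated, with 8.8 N upward at the expected height. Release gently, then retreat.

Emit:
jog_arm --slide '[[0,0,0],[0,0,0],[0,0,0],[0,0,0],[0,0,0],[0,0,0],[0,0,0],[0,0,0]]' --dr '[[0,0,0],[0,0,0],[0,0,0],[0,0,0],[0,0,0],[0,0,0],[0,0,0],[0,0,0]]' --fingers '[0.72,0.65,0.58,0.5,0.4,0.2,0.1,0]'

```text
clock: 29.25
ee_pos: [570.4, 258.8, 64.5]
eef_rot: [-3.142, -0.0, 0.078]
force: [-0.1, 0.1, 0.2]
gripper_width: 0.995
grasp_force: 0.0
```

Emit:
jog_arm --slide '[[0,0,-0.1],[0,0,-0.3],[0,0,-0.5],[0,0,-0.5],[0,0,-0.5],[0,0,0],[0,0,0]]' --dr '[[0,0,0],[0,0,0],[0,0,0],[0,0,0],[0,0,0],[0,0,0],[0,0,0]]' --fingers '[0,0,0,0,0,0,0]'

```text
clock: 30.12
ee_pos: [570.3, 258.8, 207.5]
eef_rot: [-3.141, -0.0, 0.078]
force: [0.1, 0.3, -0.3]
gripper_width: 0.998
grasp_force: 0.0
```

```bash
python3 - <<'E'
from h import *
w=capture("wrist");save(w,"w8");b=capture("side");save(b,"b8")
g=cv2.cvtColor(w["color"],6)
n=np.array([-.077,.997]);u=np.array([.997,.077])
# compact maps of the wrist image across the clip: handle tops at z=97, rows along u
for z in (90,100):
  for s in (579,588,597):
    print(z,s,[int(g[tuple(proj(w,np.r_[u*s+n*(213.8+d),z]).round().astype(int)[::-1])]) for d in range(-30,32,2)])
for s in (625,655):
    print(s,[int(g[tuple(proj(w,np.r_[u*s+n*(213.8+d),45]).round().astype(int)[::-1])]) for d in range(-12,14,1)])
# side view: sample jar cap and clip column brightness
gb=cv2.cvtColor(b["color"],6)
print("clip top side px",proj(b,[570,258,97]).round(), "jar cap px",proj(b,[519,163,84]).round())
x,y=proj(b,[570,258,70]).round().astype(int)
print(gb[y-14:y+14:2,x-16:x+18:2])
E
```

```text
90 579 [45, 18, 18, 60, 22, 30, 228, 96, 95, 94, 44, 60, 57, 143, 196, 127, 123, 96, 168, 167, 164, 89, 86, 87, 124, 15, 22, 160, 165, 158, 161]
90 588 [59, 62, 58, 63, 63, 37, 248, 93, 98, 97, 99, 93, 95, 132, 188, 127, 124, 99, 80, 87, 89, 87, 90, 87, 121, 37, 26, 163, 167, 159, 164]
90 597 [51, 57, 58, 53, 50, 36, 250, 93, 94, 96, 94, 95, 82, 133, 196, 130, 123, 103, 71, 87, 89, 87, 85, 90, 98, 68, 27, 164, 166, 159, 162]
100 579 [169, 160, 161, 167, 128, 35, 240, 90, 103, 167, 168, 56, 58, 58, 60, 237, 161, 161, 162, 165, 161, 166, 104, 87, 134, 24, 142, 160, 160, 165, 162]
100 588 [15, 60, 59, 58, 61, 37, 106, 111, 97, 99, 93, 94, 88, 150, 189, 124, 125, 99, 76, 86, 88, 86, 88, 87, 132, 25, 91, 161, 163, 161, 161]
100 597 [55, 52, 59, 63, 59, 37, 162, 90, 96, 96, 97, 95, 94, 132, 192, 129, 126, 102, 73, 85, 88, 88, 88, 87, 126, 28, 173, 162, 161, 164, 163]
625 [102, 44, 17, 20, 19, 26, 21, 17, 59, 55, 54, 53, 50, 179, 170, 169, 171, 170, 167, 168, 167, 166, 170, 170, 167, 168]
655 [21, 28, 25, 18, 25, 16, 25, 24, 24, 24, 24, 23, 55, 183, 176, 172, 173, 174, 165, 169, 169, 172, 1
[... 365 characters left out ...]
133 132 132 110 108  42  30  25  21  74 142 144 146 133  73]
 [133 133 134 133 132 106  99  20  21  21  23  96 138 119  76  75  13]
 [134 136 134 133 132 121 106  23  16  17  25  97 111  33  24  42  50]
 [139 133 133 133 130 122 107  17  20  33  56  72  77  97  90  50  23]
 [138 135 134 134 134 121  94  92  96  97 100 116  75  68  66  70  60]
 [140 132 134 132 135 140 130 101  98  96 101  72 133  83  64  65  67]
 [138 136 131 133 136 103  83 100 124 105 102  72 103 108  77  71  56]
 [136 140 133  97  95  71  71 103 105 105 102  57  32  17   9  18  18]
 [102 108 100 106  61  35  48 109 104 103 107  50  13   5  12   9   8]
 [164 160 161 146  27  11  32 107 108 103 103  50  26  14  14  22  10]]
```

The clip's handles are symmetric about the joint, about ±20 mm, and it is seated and upright. The tray is flush. Handing in.

```bash
python3 -c "
from plant import *
print(close_job())"
```

```text
the job is handed in; nothing more can be done
None
```

The job is handed in after about 30 s of robot time, but the hand-in gave no verdict. By my last camera checks, the clip is seated upright over the tray wall and fence and the tray is flush against the fence; the jar was last seen standing in its compartment just before the clip was fitted.

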